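# Push the crucible carriage round the L-slot into its cooling dock

## Task

With closed fingertips, gently push the round blue crucible carriage along the L-shaped slot of the grey guide plate: straight to the corner, then round it and along the second arm until it is fully home in the copper cooling dock at the end. Only push the carriage from outside: do not grip it, reach astride it or lift it, do not touch the crucible that rides in it, and leave everything else on the bench where it is. Finish with the hand clear.

Things in the scene. Friction and masses are not known exactly. Their poses are not given: they have to be found in the camera images.
- guide: Grey guide plate fixed on the bench, 175 x 188 mm, top 19 mm above the bench. Origin at bench level, axes along its edges: it spans x -85..90, y -98..90 mm. A 16 mm wide L-shaped slot goes through its top: the first arm runs along +x at y = 50 mm (carriage axis from x = -42 mm) to the corner, the second along -y at x = 40 mm to the dock. 2 mm of play to every side.
- slot_corner (a point): Where the slot's two arms meet, at plate x = 40, y = 50 mm, 19 mm above the bench, axes as the plate's. Pushed right into the corner, the carriage's axis stops about 2 mm beyond it in +x.
- slot_end (a point): Where the carriage's axis is when its pin meets the closed end of the second arm: plate x = 40, y = -52 mm, 19 mm above the bench, axes as the plate's. The copper cooling dock stands round it: side plates at 30 to 36 mm to either side in x (fins to 46 mm), from 6 mm on the +y side back to the rear wall 31 mm on the -y side; top 46 mm above the bench, open above and to +y.
- carriage_centre (a point): Centre of the round blue carriage, a cup 52 mm in diameter, wall 20 to 44 mm above the bench; this point is on its axis, 34 mm above the bench. Its 12 mm pin follows the slot; a shoe below the plate keeps it captive. 0.2 to 0.45 kg, no spring, slides with a few newtons of friction and may turn on its axis. It starts in the first arm, 45 to 80 mm short of the corner.
- crucible: Small loose metal crucible, 26 mm wide and 18 mm high, riding upright in the carriage's cup with 2 mm play, its rim about 3 mm above the cup's; origin at the centre of its underside, about 28 mm above the bench.
- vial: Glass sample vial with a blue cap, 27 mm wide, 60 mm high, standing on the free corner of the guide plate, off the slot; origin at the centre of its underside. Leave it alone.
- calculator: Pocket calculator, 124 x 68 x 16 mm, lying on the bench; origin at its underside. Leave it alone.
- marker: Blue and white marker pen, 131 mm long, lying on the bench. Leave it alone.
- tape: Roll of tan tape, 67 mm wide, 19 mm high, lying on the bench. Leave it alone.
- brush: Small wooden brush, 150 mm long, lying on the bench. Leave it alone.
There are look-alikes about, which are no part of the job. Leave any pink look-alike of the part that bears carriage_centre alone.

How it is judged:
By the outcome, as a careful person would: the job done as asked, in the order asked, and still so for the second after the job is handed in, with the robot touching nothing.
It also fails if it takes over 51 s, if anything falls off the work surface, if the arm or the gripper's body presses on something with over 40 N, if the wrist force passes 120 N, or if a joint passes its speed limit or range.

## Robot

A 6-joint arm with a two-finger parallel gripper is mounted at the origin on a cart in front of the work surface, level with it; the furniture and walls round the work are solid. World frame = base frame: x ahead of the robot, y to its left, z up, the work surface at z = 0. Lengths are in m, angles in rad, forces in N, time in s.
With the tool pointing down it reaches from about 0.3 to 0.875 m from the base axis. Payload 6.4 kg.
Tool frame: the origin (TCP) lies between the finger pads; the fingertips stand 19 mm ahead of it and the grasp point (between the pads) is the TCP (ctrl.tips_ahead is the z of the fingertips in the tool frame, in m); z points along the fingers, y is the line along which they close (so a half turn about z gives the same grasp; the last joint's range is limited). The gripper opens to 85 mm and grips with 20 to 120 N. Pads are 22 mm wide; open, the fingers measure 114 mm over their backs; the gripper's body (76 mm by 85 mm) begins 54 mm behind the grasp point. The pads swing forward as they close: fully open they stand 13 mm farther back than shut.
Start: joints at [-1.31, 0.181, 1.607, -0, 1.354, -0.206], TCP at [0.259, -0.513, 0.25] pointing down, gripper open.
Joint ranges: [-2.99, 2.99], [-0.89, 2.07], [0.3, 2.58], [-1.14, 4.28], [0, 2.63], [-3.12, 3.12]. Speed limits (rad/s): [2.57, 2.57, 3.01, 3.14, 3.14, 3.14].

## Interface

Orientations are given as a unit quaternion [w, x, y, z].
In Python, from bench import readout, vision, ctrl gives the robot as it stands.
- The arm moves only by the tool play_rows, never from a script. Its arguments are lists of equal length, an entry for each row: "xyz": the shift along the tool's x, y, z in mm, a list of three; "rot": the turn, a rotation vector about the tool's x, y, z in rad, a list of three; "grip": the opening, from 0 (shut) to 1 (fully open). In form: {"xyz": [[x, y, z], ...], "rot": [[rx, ry, rz], ...], "grip": [grip, ...]}. A call has exactly 10 rows; each row is the pose to reach, as a shift and turn from the pose commanded when the call began, along the tool's axes at that moment; what a row does not reach only later rows make up. A row lasts 1/8 s, in which the tool goes at most 62.5 mm and 10.7 degrees, less where a joint would pass 70% of its speed; a pose out of reach is approached as far as the arm can. A call with a gripper value outside its range is refused whole. The fingers move at their own pace and stop on an object; the grip force is fixed at half the most. Time passes only in rows, so rows that repeat a pose let the fingers close, or fill a call up. It gives the time, the measured TCP pose, the force, the opening and the grip force at its end, in the units of the state.
- readout.get_obs(): the state, without advancing time (a new reading comes with each control period).
- vision.camera(name): name is "scene" or "top" or "wrist"; returns a dict with "color" (480x640x3 uint8, red, green, blue), "depth" (480x640 float32, m along the optical axis (not along the pixel's ray), 0 where there is no reading), "camera_matrix" (3x3 intrinsics, pixels), "extrinsics" (4x4, takes a point from camera to world coordinates); the wrist camera has in their place "hand_eye" (4x4, takes a point from camera to tool coordinates, whose origin is the TCP and whose axes are the flange's). Camera axes: x right, y down, z forward; pixel columns grow to the right and rows downward; lengths in m; the calibration is good to about 2 mm. A picture is of the moment at which its call begins: read the wrist's pose just before it.
- ctrl.hand_in(): hands the job in; it is judged then, once.
The state is a dict: "time_s": time; "q": joint angles; "dq": joint speeds; "joint_efforts": joint torques, N m; "eef_pos": TCP position; "eef_rot": TCP orientation; "wrist_force": force on the tool from outside, world axes, zero at the start; "torque": the same for the moment, N m; "opening": opening from 0.0 (shut) to 1.0 (fully open); "grasp_force": force on a finger pad.
Only numpy, scipy, OpenCV 4.12 (cv2) and the standard library are available. Lean on these libraries where they do the work, as an engineer would, in place of code of your own. Each camera call takes 0.05 s, during which the arm holds its last target. There are 200 camera calls.

## Working session

There is one attempt and no reset: what is moved stays moved. The work goes in short steps, Python scripts to look and compute and a tool call to move; the robot and the scene stay as the last step left them, time stands still between calls to the robot, and variables do not carry over. Pictures are saved under pics/ and viewed, at most 10 in all, crops included, and the job is handed in when it is done.

Besides the shell and the picture viewer there is one more tool, called after "Emit:" as a command line: name --argument value ..., lists and objects as JSON in quotes. play_rows: Moves the arm, as the interface text tells. Its arguments: {"type":"object","properties":{"xyz":{"type":"array","items":{"type":"array","items":{"type":"number"}}},"rot":{"type":"array","items":{"type":"array","items":{"type":"number"}}},"grip":{"type":"array","items":{"type":"number"}}},"required":["xyz","rot","grip"]}

```bash
mkdir -p pics; python3 - <<'E'
from bench import readout, vision, ctrl
import cv2,numpy as np
o=readout.get_obs();print(o['eef_pos'],o['eef_rot'],o['opening'],ctrl.tips_ahead)
for n in ['top','scene']:
    c=vision.camera(n);cv2.imwrite(f'pics/{n}.png',c['color'][...,::-1]);np.savez(f'{n}.npz',**c)
    print(c['camera_matrix'],c['extrinsics'])
E
```

```text
[ 0.25861949 -0.51296286  0.24936117] [-8.98461984e-04  9.72890802e-01  2.31263224e-01 -2.70091021e-05] 0.9982503420001444 0.019
[[440.01818788   0.         311.47120567]
 [  0.         440.01818788 236.56216687]
 [  0.           0.           1.        ]] [[-0.02728556 -0.99740481  0.06662685  0.48009286]
 [-0.99962635  0.02711599 -0.0034482  -0.22230699]
 [ 0.0016326  -0.06669604 -0.997772    0.9495101 ]
 [ 0.          0.          0.          1.        ]]
[[497.762068     0.         317.47150733]
 [  0.         497.762068   238.83160775]
 [  0.           0.           1.        ]] [[ 0.65151984 -0.55406642  0.51820103 -0.04915379]
 [-0.75844946 -0.46075611  0.4609319  -0.75917463]
 [-0.01662259 -0.69333557 -0.72042313  0.85478959]
 [ 0.          0.          0.          1.        ]]
```

View pics/top.png

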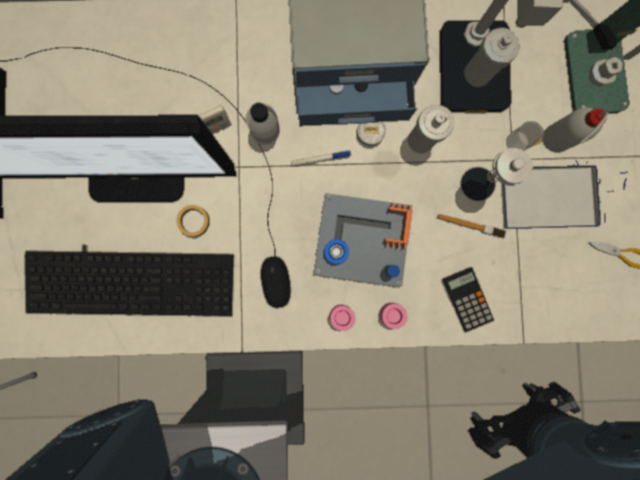

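View pics/scene.png

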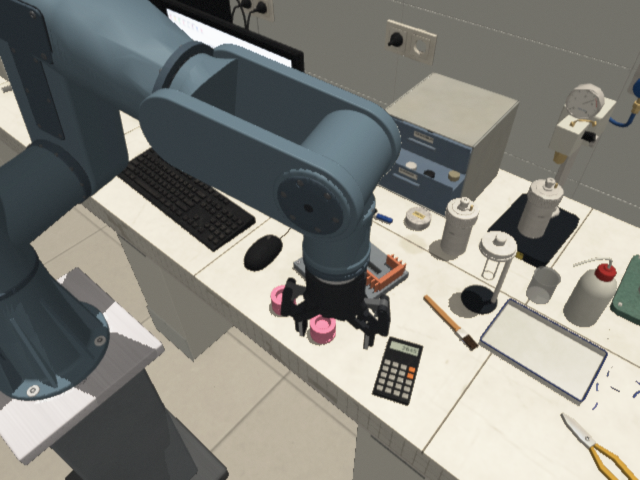

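The guide plate is at about (362,240) in the top view. The blue ring carriage is at (336,252), the slot corner near (341,218) and the copper dock at (400,226). The pink rings at (342,318) and (393,316) are look-alikes lying off the plate. The blue ring in the slot matches the description, and the blue disc at (391,272) is the vial cap. I'll confirm this in one enlarged crop.

```bash
python3 - <<'E'
import cv2,numpy as np
im=cv2.imread('pics/top.png')[185:295,305:425]
cv2.imwrite('pics/crop.png',cv2.resize(im,None,fx=5,fy=5,interpolation=cv2.INTER_CUBIC))
E
```

```text
(no output)
```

View pics/crop.png

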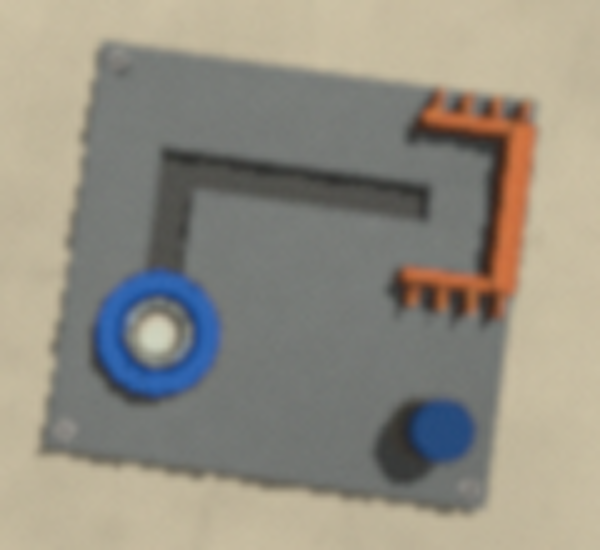

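The crop confirms it: the carriage ring at (157,334) surrounds the bright crucible, and the slot runs up to (176,167) and then right to (428,202). The vial cap is at (441,430).

```bash
cat > h.py <<'E'
import numpy as np
d=np.load('top.npz');K=d['camera_matrix'];T=d['extrinsics']
def px2w(p,z,K=K,T=T):
    r=T[:3,:3]@np.linalg.solve(K,[p[0],p[1],1.]);return (T[:3,3]+r*(z-T[2,3])/r[2])
def crop(p,z): return px2w(((p[0]+.5)/5-.5+305,(p[1]+.5)/5-.5+185),z)
E
python3 - <<'E'
from h import *
A=np.array([[90,90],[90,-98],[-85,-98],[-85,90]])/1e3
W=np.array([crop(p,.019)[:2] for p in [(103,42),(537,100),(485,512),(43,452)]])
ca,cw=A.mean(0),W.mean(0);H=(A-ca).T@(W-cw);U,S,V=np.linalg.svd(H);R=(U@V).T
t=cw-R@ca;th=np.arctan2(R[1,0],R[0,0]);print('t',t,'th',th,np.degrees(th),'res',W-(A@R.T+t))
P=lambda p,z:(R.T@(crop(p,z)[:2]-t))*1e3
print('car',P((157,334),.044),'cruc',P((157,334),.047),'outer/inner slot corner',P((163,150),.019),P((193,187),.019),'end',P((429,186),.019),P((427,219),.019),'vial',P((441,430),.079))
for z,p in [(.046,(530,122)),(.046,(515,297))]:print(P(p,z))
np.savez('plate.npz',t=t,R=R)
for n,q in dict(start=(-42,50),c=(40,50),e=(40,-52)).items():print(n,R@(np.array(q)/1e3)+t)
dp=d['depth'];print(dp[240,375],dp[252,336])
E
```

```text
t [ 0.53092416 -0.33013495] th -0.16551206736349117 -9.48314291841302 res [[ 2.93392044e-05 -1.15324939e-03]
 [ 1.08372149e-03  1.33895532e-04]
 [-1.83969878e-04  6.08167101e-04]
 [-9.29090820e-04  4.11186755e-04]]
car [-31.09896147  50.63935518] cruc [-31.22089213  50.79619565] outer/inner slot corner [47.82449768 57.29936396] [33.91733485 42.55671051] end [ 48.17679648 -56.73104887] [ 34.09809643 -57.66200556] vial [-54.6138699  -63.62715636]
[ 76.94212079 -90.26804939]
[  4.19519251 -93.057857  ]
start [ 0.497736   -0.27389843]
c [ 0.5786154  -0.28740854]
e [ 0.56181014 -0.38801462]
0.93177074 0.92002535
```

```bash
cat >> h.py <<'E'
from scipy.spatial.transform import Rotation as Ro
pl=np.load('plate.npz');PR,Pt=pl['R'],pl['t'];yp=np.arctan2(PR[1,0],PR[0,0])
def state():
    from bench import readout
    o=readout.get_obs();q=o['eef_rot'];r=Ro.from_quat([q[1],q[2],q[3],q[0]]);p=np.array(o['eef_pos'])
    print('t',o['time_s'],'plate xy',PR.T@(p[:2]-Pt)*1e3,'z',p[2],'F',np.round(o['wrist_force'],1),'q',np.round(o['q'],2),'open',o['opening']);return p,r
def go(x,y,z,yaw,st=None):
    p,r=st or state();w=np.r_[PR@(np.array([x,y])/1e3)+Pt,z/1e3]
    g=Ro.from_euler('z',yp+np.radians(yaw))*Ro.from_euler('x',np.pi)
    print((x,y,z,yaw),'xyz',np.round(r.inv().apply(w-p)*1e3,1),'rot',np.round((r.inv()*g).as_rotvec(),4))
E
python3 -c "
from h import *
s=state();go(-78,50,150,0,s);go(-78,50,46,0,s)
print(PR.T@(px2w((342,318),.03)[:2]-Pt)*1e3)"
```

```text
t 0.1 plate xy [-238.43773367 -225.23985244] z 0.249455692442667 F [-0.4  0.2 -0.6] q [-1.31  0.18  1.61 -0.    1.35 -0.21] open 0.9995984164639854
(-78, 50, 150, 0) xyz [ 292.1 -127.1   99.7] rot [-1.600e-03  2.000e-04  6.323e-01]
(-78, 50, 46, 0) xyz [ 292.  -126.9  203.7] rot [-1.600e-03  2.000e-04  6.323e-01]
[-165.36829617   19.13256443]
```

Emit:
play_rows --xyz '[[30,-13,0],[75,-33,10],[125,-54,30],[175,-76,50],[225,-98,70],[265,-115,90],[292,-127,100],[292,-127,100],[292,-127,100],[292,-127,100]]' --rot '[[0,0,0.1],[0,0,0.2],[0,0,0.32],[0,0,0.44],[0,0,0.56],[0,0,0.632],[0,0,0.632],[0,0,0.632],[0,0,0.632],[0,0,0.632]]' --grip '[0,0,0,0,0,0,0,0,0,0]'

```text
time_s: 1.35
eef_pos: [0.462, -0.2698, 0.1508]
eef_rot: [0.0, 0.997, -0.083, 0.0]
wrist_force: [-0.2, -0.5, -0.3]
opening: 0.0
grasp_force: 0.0
```

```bash
python3 -c "
from h import *
import cv2
from bench import vision
s=state();go(-78,50,46,0,s)
c=vision.camera('top');cv2.imwrite('pics/t2.png',cv2.resize(c['color'][150:350,265:465,::-1],(600,600)))
c=vision.camera('wrist');cv2.imwrite('pics/w2.png',c['color'][...,::-1])
a=vision.camera('scene')['color'][...,::-1];cv2.imwrite('pics/s2.png',np.hstack([cv2.resize(c['color'][...,::-1],(400,300)),cv2.resize(a[180:380,230:470],(400,300))]))
"
```

```text
t 1.35 plate xy [-77.88427308  48.12413568] z 0.1507729922437148 F [-0.2 -0.5 -0.3] q [-0.75  0.21  1.79 -0.    1.14  0.99] open 8.43252954362597e-06
(-78, 50, 46, 0) xyz [ -0.2  -1.9 104.8] rot [ 0.0007 -0.0006 -0.0011]
```

View pics/s2.png

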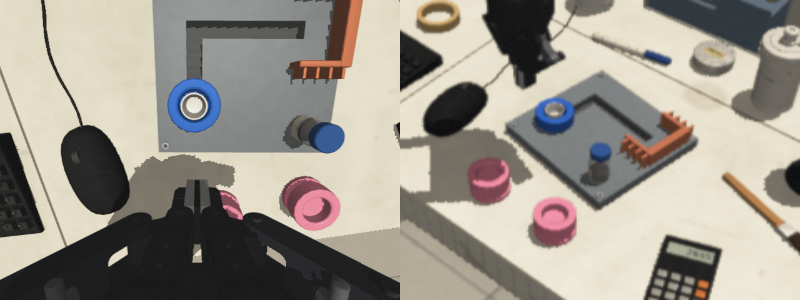

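The wrist view (left half) shows the ring at about (194,105) ahead of the closed tips at (197,182), so they are laterally in line. The scene view shows nothing in the way of the descent. I'll cross-check the carriage position with the wrist camera.

```bash
python3 -c "
from h import *
import cv2
from bench import vision
p,r=state();c=vision.camera('wrist');E=np.eye(4);E[:3,:3]=r.as_matrix();E[:3,3]=p;T=E@c['hand_eye']
im=cv2.cvtColor(c['color'],cv2.COLOR_RGB2HSV);m=cv2.inRange(im,(100,120,80),(125,255,255))
n,l,st,ce=cv2.connectedComponentsWithStats(m)
print('cam in tool',c['hand_eye'][:3,3])
for i in range(1,n):
  if st[i,4]>300: 
    (u,v),rad=cv2.minEnclosingCircle(np.argwhere(l==i)[:,::-1].astype(np.float32)); print(u,v,rad,ce[i],PR.T@(px2w((u,v),.044,c['camera_matrix'],T)[:2]-Pt)*1e3)
go(-78,50.5,46,0,(p,r))"
```

```text
t 1.5 plate xy [-77.87325593  48.38010622] z 0.15066890386424803 F [ 0.1 -1.  -0.3] q [-0.75  0.21  1.79 -0.    1.14  0.99] open 8.320330548380065e-05
cam in tool [ 0.06997049 -0.00022412 -0.12288547]
311.0 168.0 43.41668701171875 [310.69802219 167.29691269] [-28.45408067  50.76575069]
526.821044921875 221.36767578125 25.213857650756836 [526.97814836 221.35940196] [-61.21005004 -82.97195754]
(-78, 50.5, 46, 0) xyz [ -0.2  -2.2 104.7] rot [ 0.0004 -0.0005 -0.0011]
```

Emit:
play_rows --xyz '[[0,0,15],[0,0,35],[0,0,55],[0,0,75],[0,0,90],[0,0,98],[0,0,103],[0,0,103],[0,0,103],[0,0,103]]' --rot '[[0,0,0],[0,0,0],[0,0,0],[0,0,0],[0,0,0],[0,0,0],[0,0,0],[0,0,0],[0,0,0],[0,0,0]]' --grip '[0,0,0,0,0,0,0,0,0,0]'

```text
time_s: 2.8
eef_pos: [0.4627, -0.2689, 0.0479]
eef_rot: [0.0, 0.997, -0.082, 0.0]
wrist_force: [-0.0, -0.1, 0.4]
opening: 0.001
grasp_force: 0.0
```

```bash
python3 -c "
from h import *
state()"
```

```text
t 2.8 plate xy [-77.33946396  49.12345355] z 0.047854524798022074 F [-0.  -0.1  0.4] q [-0.75  0.37  1.84  0.    0.93  0.99] open 0.0012785128265019366
```

Emit:
play_rows --xyz '[[3,0,1],[6,0,1],[9,0,1],[13,0,1],[18,0,1],[23,0,1],[28,0,1],[33,0,1],[37,0,1],[40,0,1]]' --rot '[[0,0,0],[0,0,0],[0,0,0],[0,0,0],[0,0,0],[0,0,0],[0,0,0],[0,0,0],[0,0,0],[0,0,0]]' --grip '[0,0,0,0,0,0,0,0,0,0]'

```text
time_s: 4.05
eef_pos: [0.502, -0.2753, 0.0462]
eef_rot: [0.0, 0.997, -0.082, -0.0]
wrist_force: [-2.3, 0.1, 0.2]
opening: -0.001
grasp_force: 1.3
```

```bash
cat >> h.py <<'E'
def look(name='t'):
    import cv2
    from bench import vision
    p,r=state();F={}
    for cam in ['wrist','top']:
        c=vision.camera(cam)
        if cam=='wrist':
            E=np.eye(4);E[:3,:3]=r.as_matrix();E[:3,3]=p;TT=E@c['hand_eye']
        else: TT=c['extrinsics']
        cv2.imwrite(f'pics/{name}_{cam}.png',c['color'][...,::-1])
        m=cv2.inRange(cv2.cvtColor(c['color'],cv2.COLOR_RGB2HSV),(100,120,80),(125,255,255))
        n,l,st,ce=cv2.connectedComponentsWithStats(m)
        for i in range(1,n):
            if st[i,4]>60:
                (u,v),rad=cv2.minEnclosingCircle(np.argwhere(l==i)[:,::-1].astype(np.float32))
                q=PR.T@(px2w((u,v),.044,c['camera_matrix'],TT)[:2]-Pt)*1e3
                if np.all(np.abs(q)<110): print(cam,np.round([u,v,rad],0),np.round(q,1))
E
python3 -c "
from h import *
look('a')"
```

```text
t 4.05 plate xy [-37.54044237  49.32370967] z 0.046211285863705445 F [-2.3  0.1  0.2] q [-0.71  0.44  1.74 -0.    0.96  1.03] open -0.001323681297769151
wrist [305. 226.  75.] [ 1.7 53. ]
```

Emit:
play_rows --xyz '[[3,0,0],[7,0,0],[12,0,0],[17,0,0],[22,0,0],[27,0,0],[31,0,0],[34,0,0],[36,0,0],[38,0,0]]' --rot '[[0,0,0],[0,0,0],[0,0,0],[0,0,0],[0,0,0],[0,0,0],[0,0,0],[0,0,0],[0,0,0],[0,0,0]]' --grip '[0,0,0,0,0,0,0,0,0,0]'

```text
time_s: 5.4
eef_pos: [0.5394, -0.2815, 0.0463]
eef_rot: [-0.0, 0.997, -0.082, -0.0]
wrist_force: [-2.2, -0.4, 1.8]
opening: -0.003
grasp_force: 1.3
```

Emit:
play_rows --xyz '[[0.5,0,0],[1,0,0],[1.5,0,0],[2,0,0],[2.5,0,0],[3,0,0],[3.5,0,0],[4,0,0],[4,0,0],[4,0,0]]' --rot '[[0,0,0],[0,0,0],[0,0,0],[0,0,0],[0,0,0],[0,0,0],[0,0,0],[0,0,0],[0,0,0],[0,0,0]]' --grip '[0,0,0,0,0,0,0,0,0,0]'

```text
time_s: 6.65
eef_pos: [0.5433, -0.2822, 0.0463]
eef_rot: [0.0, 0.997, -0.083, 0.0]
wrist_force: [-1.7, -0.1, 1.4]
opening: 0.0
grasp_force: 1.0
```

```bash
python3 -c "
from h import *
look('b')"
```

```text
t 6.65 plate xy [ 4.34971588 49.36985684] z 0.04629051223070788 F [-1.7 -0.1  1.4] q [-0.67  0.51  1.63  0.    1.    1.06] open 7.743166815827736e-05
wrist [306. 226.  75.] [43.6 52.7]
top [392. 271.   6.] [-54.5 -69.6]
```

Emit:
play_rows --xyz '[[0.3,0,0],[0.6,0,0],[0.9,0,0],[1.2,0,0],[1.5,0,0],[1.5,0,0],[1.5,0,0],[1.5,0,0],[1.5,0,0],[1.5,0,0]]' --rot '[[0,0,0],[0,0,0],[0,0,0],[0,0,0],[0,0,0],[0,0,0],[0,0,0],[0,0,0],[0,0,0],[0,0,0]]' --grip '[0,0,0,0,0,0,0,0,0,0]'

```text
time_s: 8.0
eef_pos: [0.5448, -0.2824, 0.0463]
eef_rot: [-0.0, 0.997, -0.083, 0.0]
wrist_force: [-2.1, -0.0, 0.0]
opening: 0.001
grasp_force: 1.0
```

Emit:
play_rows --xyz '[[0.4,0,0],[0.8,0,0],[1.2,0,0],[1.6,0,0],[1.8,0,0],[1.8,0,0],[1.8,0,0],[1.8,0,0],[1.8,0,0],[1.8,0,0]]' --rot '[[0,0,0],[0,0,0],[0,0,0],[0,0,0],[0,0,0],[0,0,0],[0,0,0],[0,0,0],[0,0,0],[0,0,0]]' --grip '[0,0,0,0,0,0,0,0,0,0]'

```text
time_s: 9.25
eef_pos: [0.5462, -0.2826, 0.0462]
eef_rot: [-0.0, 0.997, -0.082, -0.0]
wrist_force: [-5.4, -0.6, 1.9]
opening: -0.001
grasp_force: 2.5
```

```bash
python3 -c "
from h import *
look('c')"
```

```text
t 9.25 plate xy [ 7.23598682 49.36144319] z 0.04624666582294809 F [-5.4 -0.6  1.9] q [-0.67  0.52  1.62 -0.    1.    1.07] open -0.0014461865131042255
wrist [306. 226.  75.] [46.5 52.7]
top [392. 271.   6.] [-54.5 -69.6]
```

The force rise to 5 N with the motion stalling shows the carriage is seated in the corner. I'll back off, lift, turn, and come in behind it on the +y side.

Emit:
play_rows --xyz '[[-5,0,0],[-15,0,0],[-22,0,-5],[-22,0,-30],[-22,0,-60],[-22,-10,-70],[-15,-30,-70],[-5,-45,-70],[10,-50,-70],[20,-50,-70]]' --rot '[[0,0,0],[0,0,0],[0,0,0],[0,0,0.05],[0,0,0.2],[0,0,0.35],[0,0,0.5],[0,0,0.65],[0,0,0.8],[0,0,0.95]]' --grip '[0,0,0,0,0,0,0,0,0,0]'

```text
time_s: 10.6
eef_pos: [0.575, -0.2362, 0.1169]
eef_rot: [-0.0, 0.847, -0.531, 0.0]
wrist_force: [0.2, -0.6, -0.3]
opening: 0.001
grasp_force: 0.0
```

```bash
python3 -c "
from h import *
s=state();go(41,100,116,-90,s)"
```

```text
t 10.6 plate xy [28.01918327 99.9188016 ] z 0.11687675673823356 F [ 0.2 -0.6 -0.3] q [-0.58  0.42  1.58  0.    1.13  2.11] open 0.001101042297682169
(41, 100, 116, -90) xyz [  7.4 -10.6   0.9] rot [-9.000e-04 -4.000e-04  6.169e-01]
```

Emit:
play_rows --xyz '[[3,-5,0],[7,-10,0],[7,-10.5,0],[7,-10.5,0],[7,-10.5,15],[7,-10.5,35],[7,-10.5,55],[7,-10.5,66],[7,-10.5,70],[7,-10.5,70]]' --rot '[[0,0,0.16],[0,0,0.32],[0,0,0.47],[0,0,0.62],[0,0,0.62],[0,0,0.62],[0,0,0.62],[0,0,0.62],[0,0,0.62],[0,0,0.62]]' --grip '[0,0,0,0,0,0,0,0,0,0]'

```text
time_s: 11.85
eef_pos: [0.5871, -0.2384, 0.0461]
eef_rot: [-0.0, -0.647, 0.763, 0.0]
wrist_force: [0.2, -0.4, 0.3]
opening: 0.002
grasp_force: 0.0
```

```bash
python3 -c "
from h import *
look('d')
go(41,90,46,-90)"
```

```text
t 11.85 plate xy [40.25068186 99.74265527] z 0.046131764384972934 F [ 0.2 -0.4  0.3] q [-0.57  0.55  1.57 -0.    1.02  2.73] open 0.0017406326987424192
wrist [304. 198.  77.] [44.3 51.2]
top [392. 271.   6.] [-54.5 -69.6]
t 11.95 plate xy [40.74617489 99.5552774 ] z 0.0469873585744249 F [-0.6 -0.4  0.3] q [-0.57  0.55  1.57 -0.    1.02  2.73] open 0.0006546360080856582
(41, 90, 46, -90) xyz [ 9.6 -0.2  1. ] rot [-0.0012 -0.0005  0.0013]
```

View pics/d_wrist.png

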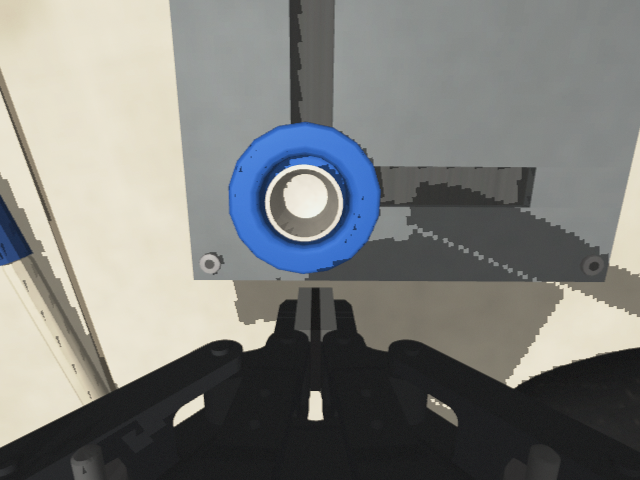

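The wrist view shows the carriage (304,198) straight ahead of the tips (316,295). The second arm runs up the picture at column 312, with the crucible upright in the cup. Now I'll push along it.

Emit:
play_rows --xyz '[[3,-1,0],[7,-1,0],[10,-1,0],[13,-1,0],[17,-1,0],[22,-1,0],[27,-1,0],[32,-1,0],[37,-1,0],[42,-1,0]]' --rot '[[0,0,0],[0,0,0],[0,0,0],[0,0,0],[0,0,0],[0,0,0],[0,0,0],[0,0,0],[0,0,0],[0,0,0]]' --grip '[0,0,0,0,0,0,0,0,0,0]'

```text
time_s: 13.2
eef_pos: [0.5811, -0.2803, 0.0463]
eef_rot: [0.0, -0.647, 0.763, 0.0]
wrist_force: [0.9, 3.3, 3.5]
opening: 0.001
grasp_force: 1.4
```

```bash
python3 -c "
from h import *
look('e')"
```

```text
t 13.2 plate xy [41.23206167 57.43124487] z 0.04627306896962951 F [0.9 3.3 3.5] q [-0.63  0.57  1.54  0.    1.03  2.67] open 0.0012282554699783155
wrist [317. 227.  74.] [40.9 18.9]
top [392. 271.   6.] [-54.5 -69.6]
```

Emit:
play_rows --xyz '[[4,0,0],[8,0,0],[12,0,0],[16,0,0],[20,0,0],[24,0,0],[28,0,0],[32,0,0],[36,0,0],[40,0,0]]' --rot '[[0,0,0],[0,0,0],[0,0,0],[0,0,0],[0,0,0],[0,0,0],[0,0,0],[0,0,0],[0,0,0],[0,0,0]]' --grip '[0,0,0,0,0,0,0,0,0,0]'

```text
time_s: 14.55
eef_pos: [0.5745, -0.3197, 0.0463]
eef_rot: [-0.0, -0.647, 0.763, 0.0]
wrist_force: [-0.0, 1.9, -1.1]
opening: -0.002
grasp_force: 1.0
```

Emit:
play_rows --xyz '[[3,0,0],[6,0,0],[9,0,0],[12,0,0],[15,0,0],[18,0,0],[21,0,0],[23,0,0],[25,0,0],[26,0,0]]' --rot '[[0,0,0],[0,0,0],[0,0,0],[0,0,0],[0,0,0],[0,0,0],[0,0,0],[0,0,0],[0,0,0],[0,0,0]]' --grip '[0,0,0,0,0,0,0,0,0,0]'

```text
time_s: 15.8
eef_pos: [0.5702, -0.3452, 0.0463]
eef_rot: [-0.0, -0.647, 0.763, 0.0]
wrist_force: [0.8, 1.4, -1.4]
opening: -0.001
grasp_force: 0.9
```

```bash
python3 -c "
from h import *
look('f')"
```

```text
t 15.8 plate xy [41.24293291 -8.3357545 ] z 0.04625821658851463 F [ 0.8  1.4 -1.4] q [-0.72  0.61  1.48 -0.    1.06  2.58] open -0.0008462115122623028
wrist [320. 228.  75.] [ 39.9 -46.6]
```

View pics/f_wrist.png

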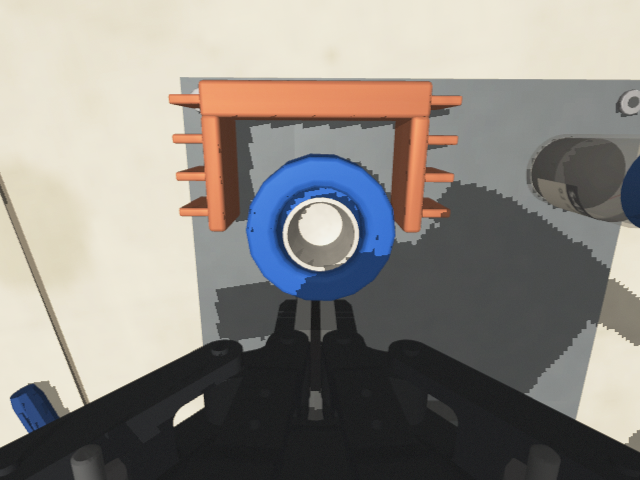

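The carriage at (320,228) is entering the dock between the side plates. Its front edge (row 155) is still about 12 mm short of the rear wall (row 120), so roughly 7 mm remain.

Emit:
play_rows --xyz '[[0.7,0,0],[1.4,0,0],[2.1,0,0],[2.8,0,0],[3.5,0,0],[4.2,0,0],[4.8,0,0],[5.4,0,0],[6,0,0],[6,0,0]]' --rot '[[0,0,0],[0,0,0],[0,0,0],[0,0,0],[0,0,0],[0,0,0],[0,0,0],[0,0,0],[0,0,0],[0,0,0]]' --grip '[0,0,0,0,0,0,0,0,0,0]'

```text
time_s: 17.15
eef_pos: [0.5693, -0.3511, 0.0463]
eef_rot: [-0.0, -0.647, 0.763, -0.0]
wrist_force: [0.4, 0.5, -0.3]
opening: 0.001
grasp_force: 0.6
```

Emit:
play_rows --xyz '[[0.4,0,0],[0.8,0,0],[1.2,0,0],[1.6,0,0],[2,0,0],[2,0,0],[2,0,0],[2,0,0],[2,0,0],[2,0,0]]' --rot '[[0,0,0],[0,0,0],[0,0,0],[0,0,0],[0,0,0],[0,0,0],[0,0,0],[0,0,0],[0,0,0],[0,0,0]]' --grip '[0,0,0,0,0,0,0,0,0,0]'

```text
time_s: 18.4
eef_pos: [0.5692, -0.352, 0.0463]
eef_rot: [0.0, -0.647, 0.763, 0.001]
wrist_force: [1.7, 5.7, 1.5]
opening: 0.002
grasp_force: 2.9
```

```bash
python3 -c "
from h import *
look('g')"
```

```text
t 18.4 plate xy [ 41.33527175 -15.30047959] z 0.04630279225004715 F [1.7 5.7 1.5] q [-0.73  0.61  1.47  0.    1.06  2.57] open 0.0015380850364920212
wrist [320. 228.  75.] [ 39.9 -53.6]
```

Emit:
play_rows --xyz '[[0.3,0,0],[0.6,0,0],[0.9,0,0],[1.2,0,0],[1.5,0,0],[1.5,0,0],[1.5,0,0],[1.5,0,0],[1.5,0,0],[1.5,0,0]]' --rot '[[0,0,0],[0,0,0],[0,0,0],[0,0,0],[0,0,0],[0,0,0],[0,0,0],[0,0,0],[0,0,0],[0,0,0]]' --grip '[0,0,0,0,0,0,0,0,0,0]'

```text
time_s: 19.75
eef_pos: [0.5692, -0.3522, 0.0463]
eef_rot: [0.001, -0.647, 0.763, 0.001]
wrist_force: [2.2, 10.7, 3.8]
opening: -0.003
grasp_force: 5.1
```

The arm stalled at the slot end with 10.7 N. Now I'll back straight off and lift.

Emit:
play_rows --xyz '[[-2,0,0],[-6,0,0],[-14,0,0],[-24,0,0],[-30,0,0],[-32,0,-20],[-40,0,-60],[-55,0,-100],[-75,0,-130],[-90,0,-140]]' --rot '[[0,0,0],[0,0,0],[0,0,0],[0,0,0],[0,0,0],[0,0,0],[0,0,0],[0,0,0],[0,0,0],[0,0,0]]' --grip '[0,0,0,0,0,0,0,0,0,0]'

```text
time_s: 21.0
eef_pos: [0.5849, -0.2659, 0.1904]
eef_rot: [0.001, -0.647, 0.763, -0.003]
wrist_force: [0.5, -0.2, -0.2]
opening: 0.001
grasp_force: 0.0
```

```bash
python3 -c "
from h import *
look('h')"
```

```text
t 21.0 plate xy [42.68346078 72.26590434] z 0.19038811165980588 F [ 0.5 -0.2 -0.2] q [-0.61  0.38  1.49 -0.    1.27  2.69] open 0.0011840719045144667
wrist [493.  11.  24.] [-68.2 -71.1]
wrist [322.  46.  44.] [ 39.8 -50.9]
top [389. 225.  13.] [ 37.9 -51.5]
top [392. 271.   6.] [-54.5 -69.6]
```

View pics/h_wrist.png

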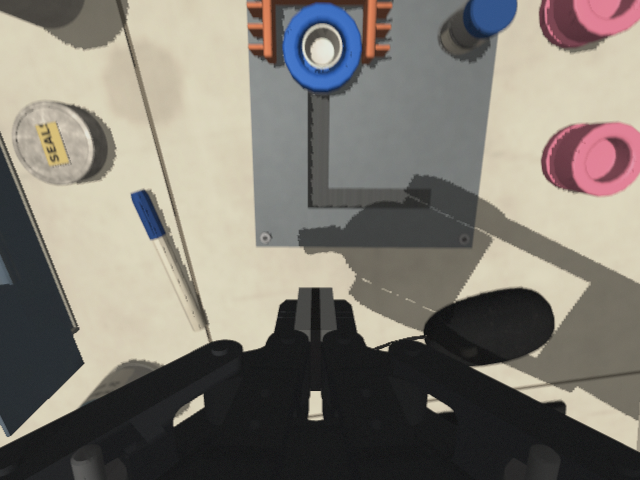

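The carriage (322,46) is home in the dock with the crucible upright. Both cameras put its axis at y of about -51 to -51.5 mm. The hand is clear and everything else is where it was.

```bash
python3 -c "
from bench import ctrl
print(ctrl.hand_in())"
```

```text
the job is handed in; nothing more can be done
None
```

I pushed the blue carriage into the corner and then along the second arm to its stop in the copper dock; the crucible is upright, the hand is clear, and the job was handed in at about 21 s.

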